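# Spin and stop a washer pulley

### The job

Check the washing machine's rebuilt bearing: flick the flat spoked pulley with a fingertip, either way round, so that it spins, and let it run untouched for at least two full turns. Then, before it runs down, brake it with a fingertip so that it stops with its upright bolt in front of the stand's fixed pointer (a last small nudge is fine, but do not let it stop elsewhere and push it round), and take the hand away. Lift nothing, and leave the other things on the counter where they are.

Things in the scene. Friction and masses are not known exactly. Their poses are not given: they have to be found in the camera images.
- pulley (a joint): Turn of the pulley (flat five-spoked aluminium wheel, 240 mm across, about 0.9 kg) on its upright axle, rad, unlimited; grows anticlockwise from above; 0 with the bolt opposite the pointer, so 3.142 plus or minus whole turns in front of it. It runs free: slows by about 0.08/s of its speed plus 0.1 rad/s2 (3 rad/s lasts some 15 s). A fingertip pressed on the rim stops it within 0.1 s
- hub (a point): Point on the axle at the height of the pulley's flat top face, 85 mm above the counter (rim, spokes and hub are level within 1 mm; a nut on the axle stands 3 mm higher). Rim: flat top from 96 to 120 mm from the axle, 20 mm thick; open windows between rim, spokes (26 mm wide) and hub (32 mm radius). Below is a fixed round steel base, 150 mm radius, 12 mm thick
- bolt (a point): Top centre of the single upright round dark steel bolt on the pulley, 14 mm in diameter, standing 24 mm above the pulley's top face, 75 mm from the axle, on one spoke (a 24 mm washer, 2 mm high, round its foot). It turns with the pulley
- mark (a point): Fixed point 75 mm from the axle straight in from the pointer, at the height of the pulley's top face: the bolt's axis passes through here when the bolt is in front of the pointer
- pointer_tip (a point): Inner tip of the fixed pointer, a small white bar on a white 24 mm wide post standing on the base outside the rim, 125 mm from the axle; post and bar end 3 mm below the pulley's top face
- bearing: Loose steel bearing ring lying flat by the stand, 62 mm across, 16 mm high; origin under its centre. Bystander
- spanner: Loose steel spanner lying by the stand, 160 mm long; origin under its middle. Bystander
- grease_jar: Loose jar by the stand, 56 mm across, 60 mm high; origin under its centre. Bystander
- screw_tray: Loose small open grey tray by the stand, 90 x 70 x 25 mm; origin under its centre. Bystander
- detergent: Loose white bottle, 84 mm across, 190 mm high; origin under its centre. Bystander
- mug: Loose white mug, 80 mm across, 90 mm high; origin under its centre. Bystander
- screwdriver: Loose screwdriver lying on the counter, 190 mm long. Bystander
- oil_can: Loose can with a pale label, 60 mm across, 120 mm high; origin under its centre. Bystander

How it is judged:
On the way, in this order (a step that is already met when the one before it is completed fails the run):
1. the pulley spins by itself, untouched, after a flick ((velocity of joint pulley above 0.8 rad/s or velocity of joint pulley below -0.8 rad/s) and contact force between the fingers and pulley below 0.05 N), for 0.3 s.
2. it has run on, untouched and still turning, for its two turns ((value of joint pulley above 9 rad or value of joint pulley below -9 rad) and (velocity of joint pulley above 0.2 rad/s or velocity of joint pulley below -0.2 rad/s) and contact force between the fingers and pulley below 0.05 N), for 0.4 s.
3. a fingertip is put to the pulley while it still turns ((velocity of joint pulley above 0.15 rad/s or velocity of joint pulley below -0.15 rad/s) and contact force between the fingers and pulley above 0.2 N).
4. it stands still with the bolt in front of the pointer (velocity of joint pulley between -0.1 and 0.1 rad/s and horizontal distance between bolt and mark below 0.016 m), for 0.2 s.
At the end, for the whole second after the job is handed in: The pulley stands still (under 0.1 rad/s), nothing touches it, and the bolt's axis is within 16 mm (about 12 degrees) of the place in front of the pointer (all of step 4 and contact force between anything else and pulley below 0.05 N).
It fails at once if after its run the pulley came to rest well away from the pointer (bolt more than 45 mm off, about 35 degrees) ((value of joint pulley above 10.3 rad or value of joint pulley below -10.3 rad) and velocity of joint pulley between -0.02 and 0.02 rad/s and horizontal distance between bolt and mark above 0.045 m).
It fails at once if one of the other things on the counter was moved or lifted by more than 20 mm (distance of any of bearing, spanner, grease_jar, screw_tray, detergent, mug, screwdriver, oil_can from where it was at the start of the episode above 0.02 m).
It also fails if it takes over 54 s, if anything falls off the work surface, if the arm or the gripper's body presses on something with over 40 N, if the wrist force passes 120 N, or if a joint passes its speed limit or range.

### The arm

A 6-joint arm with a two-finger parallel gripper is mounted at the origin on the work surface. World frame = base frame: x ahead of the robot, y to its left, z up, the work surface at z = 0. Lengths are in m, angles in rad, forces in N, time in s.
With the tool pointing down it reaches from about 0.25 to 0.775 m from the base axis. Payload 4 kg.
Tool frame: the origin (TCP) lies midway between the tips of the shut fingers; the grasp point (between the pads) lies 19 mm behind it; z points along the fingers, y is the line along which they close (so a half turn about z gives the same grasp; the last joint's range is limited). The gripper opens to 94 mm and grips with 3 to 60 N. Pads are 16 mm wide; open, the fingers measure 119 mm over their backs; the gripper's body (75 mm by 177 mm) begins 78 mm behind the grasp point.
Start: joints at [1.011, 0.087, 1.371, -0, 1.684, -0.103], TCP at [0.243, 0.494, 0.182] pointing down, gripper open.
Joint ranges: [-3.1, 3.1], [-0.76, 2.03], [0.27, 2.55], [-1.08, 4.22], [0.17, 2.65], [-2.57, 2.57]. Speed limits (rad/s): [2.79, 2.79, 3.14, 3.14, 3.14, 3.14].

### API

Orientations are given as [roll, pitch, yaw] about the fixed x, y, z axes, in that order (R = Rz(yaw) Ry(pitch) Rx(roll)).
In Python, from bench import get_obs, snapshot, close_job gives the robot as it stands. The module is installed in compiled form; this text tells all that it offers.
- The arm moves only by the tool drive_tool, never from a script. Its argument "commands" is a list of rows, each a list of 6 numbers: the shift along the tool's x, y, z in units of 0.04 m (1.0 is 0.04 m), then the turn, a rotation vector about the tool's x, y, z in units of 0.1 rad (1.0 is 0.1 rad). In form: [[dx, dy, dz, wx, wy, wz], ...]. A call has 1 to 20 rows; each row shifts and turns the commanded pose from where the row before left it, along the tool's axes as they then stand; what a row does not reach is not made up. A row lasts 1/8 s, in which the tool goes at most 62.5 mm and 10.7 degrees, less where a joint would pass 70% of its speed; a pose out of reach is approached as far as the arm can. A call with a number of a shift or a turn outside -1 to 1 is refused whole. A call with a gripper value outside its range is refused whole. "gripper" is the closure, from 0 (fully open) to 1 (shut), set as the call begins (left out, the last holds). The fingers move at their own pace and stop on an object; the grip force is fixed at half the most. Time passes only in rows, so rows that do not move let the fingers close. It gives the time, the measured TCP pose, the force, the opening and the grip force at its end, in the units of the state.
- get_obs(): the state, without advancing time (a new reading comes with each control period).
- snapshot(name): name is "side" or "top" or "wrist"; returns a dict with "image" (480x640x3 uint8, blue, green, red), "range_z" (480x640 float32, m along the optical axis (not along the pixel's ray), 0 where there is no reading), "fx", "fy", "cx", "cy" (pixels), "k1" (the pictures are not rectified: a ray, as slopes to the right and down, at radius r is drawn at 1 + k1 r^2 times it, then the intrinsics apply), "rvec" (rotation vector, rad) and "tvec" (3), from world to camera coordinates, as OpenCV has them. Camera axes: x right, y down, z forward; pixel columns grow to the right and rows downward; lengths in m; the calibration is good to about 2 mm. A picture is of the moment at which its call begins.
- close_job(): hands the job in; it is judged then, once.
The state is a dict: "time": time; "joint_positions": joint angles; "qvel": joint speeds; "joint_torque": joint torques, N m; "tool_pos": TCP position; "ee_rot": TCP orientation; "wrist_force": force on the tool from outside, world axes, zero at the start; "wrist_torque": the same for the moment, N m; "width": finger opening in m; "finger_force": force on a finger pad.
Only numpy, scipy, OpenCV 4.12 (cv2) and the standard library are available. Lean on these libraries where they do the work, as an engineer would, in place of code of your own. Each camera call takes 0.05 s, during which the arm holds its last target. There are 200 camera calls.

## Working session

There is one attempt and no reset: what is moved stays moved. The work goes in short steps, Python scripts to look and compute and a tool call to move; the robot and the scene stay as the last step left them, time stands still between calls to the robot, and variables do not carry over. Pictures are saved under pics/ and viewed, at most 10 in all, crops included, and the job is handed in when it is done.

Besides the shell and the picture viewer there is one more tool, called by a JSON object that holds its "name" and its "arguments", one argument or row to a line. drive_tool: Moves the arm, as the interface text tells. Its arguments: {"type":"object","properties":{"commands":{"type":"array"},"gripper":{"type":"number"}},"required":["commands"]}

```bash
mkdir -p pics
cat > h.py <<'E'
import numpy as np, cv2
from bench import get_obs, snapshot, close_job
def ray(s,u,v):
    p=np.array([(u-s['cx'])/s['fx'],(v-s['cy'])/s['fy']]);q=p.copy()
    for _ in range(10): q=p/(1+s['k1']*(q@q))
    R=cv2.Rodrigues(np.array(s['rvec'],float))[0];t=np.array(s['tvec'],float).ravel()
    return -R.T@t, R.T@np.array([q[0],q[1],1.])
def onz(s,u,v,z):
    o,d=ray(s,u,v); return o+d*(z-o[2])/d[2]
def proj(s,P):
    R=cv2.Rodrigues(np.array(s['rvec'],float))[0];c=R@np.array(P,float)+np.array(s['tvec'],float).ravel()
    q=c[:2]/c[2];q=q*(1+s['k1']*(q@q));return np.array([q[0]*s['fx']+s['cx'],q[1]*s['fy']+s['cy']])
E
python3 - <<'E'
from h import *
for n in('top','side'):
    s=snapshot(n);cv2.imwrite(f'pics/{n}0.png',s['image']);np.save(n+'0.npy',s,allow_pickle=True)
    print(n,ray(s,320,240),s['fx'],s['k1'])
print(get_obs())
E
```

```text
top (array([ 0.4540301 , -0.01024241,  1.58888264]), array([ 0.08071283, -0.01781368, -0.99684808])) 588.3112252951436 -0.0012273914589676501
side (array([-0.05708365, -1.02078872,  0.74786942]), array([ 0.48021384,  0.74628485, -0.46119571])) 553.1382097245104 -0.09461263759501626
{'time': 0.1, 'joint_positions': array([ 1.01088541e+00,  8.79047175e-02,  1.37210895e+00, -3.78924283e-05,
        1.68361969e+00, -1.03093608e-01]), 'qvel': array([ 0.00059888, -0.00134906, -0.00402066,  0.00191561, -0.00131742,
        0.00020356]), 'joint_torque': array([ 2.73135731e-03, -3.41252375e+01, -3.03302228e+01,  7.20970379e-02,
        3.03255545e-02, -8.85062809e-05]), 'tool_pos': array([0.24231973, 0.49312509, 0.18120542]), 'ee_rot': array([-3.13955890e+00, -1.72551286e-04,  2.68477094e+00]), 'wrist_force': array([ 0.1566775 , -1.44676048, -0.24830834]), 'wrist_torque': array([-0.03699022, -0.03411312, -0.02292952]), 'finger_force': 0.0, 'width': 0.09383085399596754}
```

View pics/top0.png

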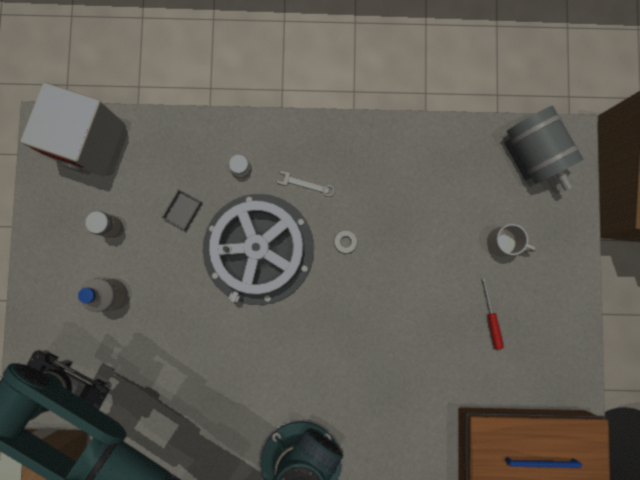

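View pics/side0.png

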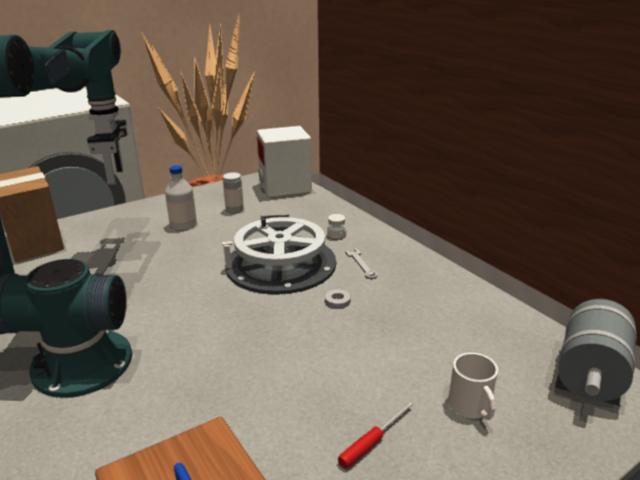

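Top view: the pulley hub is near (256,246), the bolt near (225,249), and the pointer post near (234,297). The jar, tray, spanner and ring lie round the stand. The side view shows the pulley at about (280,240) and the bolt at about (264,220). Next I'll measure these and look closer.

Run:
```python
from h import *
s=np.load('top0.npy',allow_pickle=True).item();im=s['image']
g=cv2.cvtColor(im,cv2.COLOR_BGR2GRAY)
m=((g>140)*255).astype(np.uint8)
roi=np.zeros_like(m);cv2.circle(roi,(256,246),56,255,-1);m&=roi
cs,_=cv2.findContours(m,cv2.RETR_EXTERNAL,cv2.CHAIN_APPROX_NONE)
for c in sorted(cs,key=cv2.contourArea)[-4:]:
    M=cv2.minEnclosingCircle(c);print(cv2.contourArea(c),M,cv2.boundingRect(c))
c=max(cs,key=cv2.contourArea);P=np.array([onz(s,*p[0],.085)[:2] for p in c])
# circle fit, robust
k=np.ones(len(P),bool)
for _ in range(5):
    A=np.c_[2*P[k],np.ones(k.sum())];x=np.linalg.lstsq(A,(P[k]**2).sum(1),rcond=None)[0]
    r=np.sqrt(x[2]+x[:2]@x[:2]);e=np.hypot(*(P-x[:2]).T)-r;k=abs(e)<.004
hub=x[:2];print('hub',hub,'r',r,k.mean(), 'range z hub')
for n,u,v,z in(('bolt',225,249,.109),('bolt85',225,249,.085),('ptr',236,293,.082),('post',233,299,.082),('hubpix',256,246,.085)):
    p=onz(s,u,v,z)[:2];d=p-hub;print(n,p,np.hypot(*d),np.degrees(np.arctan2(d[1],d[0])))
a=cv2.resize(im[185:315,190:330],None,fx=4,fy=4,interpolation=cv2.INTER_CUBIC)
b=np.load('side0.npy',allow_pickle=True).item()['image'][190:300,205:355]
b=cv2.resize(b,(560,411),interpolation=cv2.INTER_CUBIC)[:, :240+0] if 0 else cv2.resize(b,None,fx=3,fy=3,interpolation=cv2.INTER_CUBIC)
cv2.imwrite('pics/c.png',a);cv2.imwrite('pics/d.png',b)
```

```text
0.0 ((300.5, 221.5), 0.7072067856788635) (300, 221, 2, 2)
1.0 ((233.5, 295.5), 1.581238865852356) (233, 294, 2, 4)
6145.5 ((255.30157470703125, 246.77952575683594), 44.99305725097656) (211, 202, 90, 90)
hub [0.55540737 0.1281135 ] r 0.11339355385583105 0.9921568627450981 range z hub
bolt [0.54563283 0.20203858] 0.07456848871681815 97.53208918281244
bolt85 [0.54711839 0.20548125] 0.07781051237569558 96.11519302952416
ptr [0.43579492 0.17381037] 0.12804429851662133 159.09108890201452
post [0.42045239 0.18090816] 0.1449141983400286 158.63446022891156
hubpix [0.55662647 0.12642643] 0.0020814437658882886 -54.14755259534407
```

View pics/c.png

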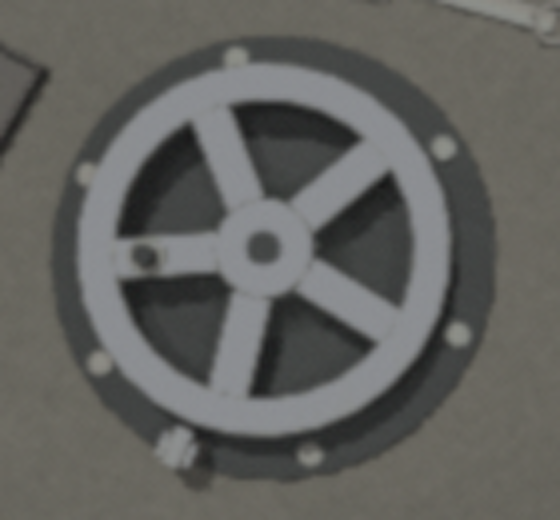

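View pics/d.png

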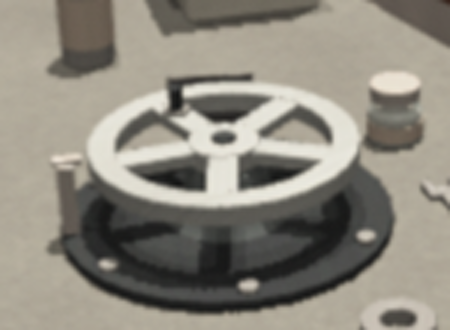

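The crops show the bolt at crop (147,256) on a spoke, with washer, and the pointer at crop (178,440). The side view shows the bolt standing clear with its shadow behind. Hub comes out at (0.556,0.128), bolt radius at 75 mm (as given), bolt azimuth 97° and pointer 159°. Next I'll test finding the bolt by range (height above the face).

```bash
cat >> h.py <<'E'
HUB=np.array([.556,.1275]);PA=159.
def bolt(s,lo=.092,hi=.116):
    "bolt position from range points standing above the pulley face at 60-90 mm from axle"
    v,u=np.mgrid[0:480,0:640];z=s['range_z'];
    K=np.array([[s['fx'],0,s['cx']],[0,s['fy'],s['cy']],[0,0,1]],float)
    uv=np.c_[u.ravel(),v.ravel()].astype(float)
    q=cv2.undistortPoints(uv[:,None],K,np.array([s['k1'],0,0,0],float))[:,0]
    R=cv2.Rodrigues(np.array(s['rvec'],float))[0];t=np.array(s['tvec'],float).ravel()
    zz=z.ravel();P=(np.c_[q*zz[:,None],zz]-t)@R
    d=P[:,:2]-HUB;r=np.hypot(*d.T)
    k=(zz>0)&(P[:,2]>lo)&(P[:,2]<hi)&(r>.06)&(r<.09)
    face=(zz>0)&(r>.1)&(r<.116)
    if k.sum()<3: return None
    m=np.median(P[k],0);d=m[:2]-HUB
    return k.sum(),np.round(m,4),round(float(np.hypot(*d)),4),round(float(np.degrees(np.arctan2(d[1],d[0]))%360),1),round(float(np.median(P[face,2])),4),round(float(P[k].std(0)[:2].max()),4)
E
python3 - <<'E'
from h import *
for n in('top','side'):
    print(n,bolt(np.load(n+'0.npy',allow_pickle=True).item()))
s=np.load('side0.npy',allow_pickle=True).item()
# pointer from side: tip in crop d ~(78,157)/3+(205,190)
for u,v in((205+52/3,190+160/3),(205+80/3,190+160/3)):
    p=onz(s,u,v,.082);d=p[:2]-HUB;print(p,np.hypot(*d),np.degrees(np.arctan2(d[1],d[0])))
print('hub side',onz(s,205+224/3,190+136/3,.087))
E
```

```text
top (np.int64(37), array([0.5469, 0.1996, 0.1059]), 0.0727, 97.2, 0.0848, 0.0381)
side (np.int64(40), array([0.5445, 0.1986, 0.1049]), 0.072, 99.2, 0.0853, 0.0037)
[0.41610411 0.18362895 0.082     ] 0.15073592409900982 158.13838492059222
[0.43633769 0.16988061 0.082     ] 0.12694559840939995 160.4974644028199
hub side [0.55754551 0.13078822 0.087     ]
```

{"name": "drive_tool", "arguments": {
  "commands": [
    [0,0,-0.2,0,0,-0.95],
    [0,0,-0.2,0,0,-0.95],
    [0,0,-0.2,0,0,-0.95],
    [0,0,-0.2,0,0,-0.95],
    [0,0,-0.2,0,0,-0.95],
    [0,0,-0.2,0,0,-0.95],
    [0,0,-0.2,0,0,-0.95],
    [0,0,-0.2,0,0,-0.95],
    [0,0,-0.2,0,0,-0.95],
    [0.05,-0.98,0,0,0,0],
    [0.05,-0.98,0,0,0,0],
    [0.05,-0.98,0,0,0,0],
    [0.05,-0.98,0,0,0,0],
    [0.05,-0.98,0,0,0,0],
    [0.05,-0.98,0,0,0,0],
    [0.05,-0.98,0,0,0,0],
    [0.05,-0.98,0,0,0,0],
    [0,0,0,0,0,0]
  ],
  "gripper": 1
}}

```text
time: 2.35
tool_pos: [0.3499, 0.1966, 0.2539]
ee_rot: [-3.141, -0.001, -2.748]
wrist_force: [0.0, 0.2, -0.4]
width: 0.0007
finger_force: 0.0
```

{"name": "drive_tool", "arguments": {
  "commands": [
    [-0.844,-0.326,0,0,0,0],
    [-0.844,-0.326,0,0,0,0],
    [-0.844,-0.326,0,0,0,0],
    [-0.844,-0.326,0,0,0,0],
    [-0.844,-0.326,0,0,0,0],
    [-0.844,-0.326,0,0,0,0],
    [0,0,0.8,0,0,0],
    [0,0,0.8,0,0,0],
    [0,0,0.8,0,0,0],
    [0,0,0.8,0,0,0],
    [0,0,0.2,0,0,0],
    [0,0,0,0,0,0]
  ]
}}

```text
time: 3.85
tool_pos: [0.5662, 0.2056, 0.1181]
ee_rot: [3.141, -0.001, -2.743]
wrist_force: [0.8, 0.1, 0.0]
width: 0.0004
finger_force: 0.0
```

Run:
```python
from h import *
s=snapshot('side');cv2.imwrite('pics/s1.png',cv2.resize(s['image'][150:310,180:380],None,fx=3,fy=3,interpolation=cv2.INTER_CUBIC));print(bolt(s));print(get_obs()['tool_pos'])
```

```text
(np.int64(38), array([0.5458, 0.2   , 0.104 ]), 0.0733, 98.0, 0.0865, 0.004)
[0.5669598  0.20551916 0.1193337 ]
```

View pics/s1.png

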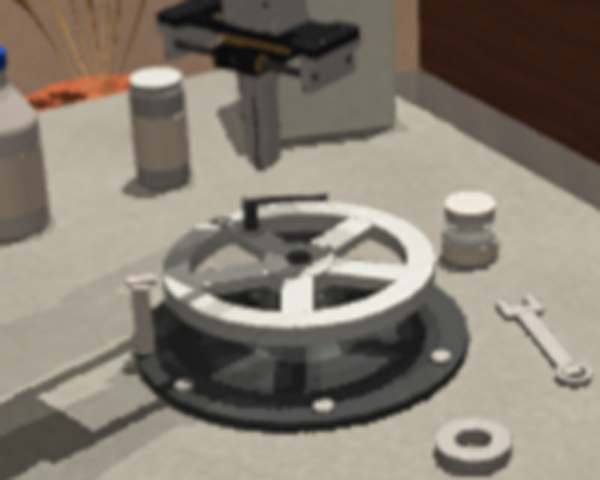

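The shut fingertip is at crop (265,165), and the bolt top is at crop (250,203). The tip looks a little high, so I'll compare it with the projected TCP.

Run:
```python
from h import *
s=np.load('side0.npy',allow_pickle=True).item()
for P in((.567,.2055,.119),(.546,.2015,.109)): print((proj(s,P)-[180,150])*3)
```

```text
[266.10747196 190.99276346]
[248.29677634 208.12820623]
```

Run:
```python
from h import *
s=snapshot('side')
v,u=np.mgrid[185:230,250:290]
for y in range(196,220):
    print(y,[ '%.2f'%s['range_z'][y,x] for x in range(262,276,2)],s['image'][y,262:276:2].mean(1).astype(int))
R=cv2.Rodrigues(np.array(s['rvec']))[0];print((R@np.array([.567,.2055,.119])+np.array(s['tvec']).ravel()))
```

```text
196 ['1.48', '1.47', '1.47', '1.46', '1.47', '1.47', '1.90'] [90 76 71 81 76 78 82]
197 ['1.48', '1.47', '1.47', '1.47', '1.47', '1.48', '1.89'] [90 77 71 82 78 77 73]
198 ['1.49', '1.48', '1.48', '1.47', '1.47', '1.48', '1.90'] [88 76 66 82 78 77 74]
199 ['1.47', '1.48', '1.47', '1.47', '1.47', '1.48', '1.88'] [90 77 62 81 78 77 98]
200 ['1.49', '1.48', '1.48', '1.48', '1.47', '1.48', '1.88'] [ 94  78  63  81  77  78 138]
201 ['1.48', '1.48', '1.48', '1.47', '1.47', '1.49', '1.88'] [109  79  63  80  76  80 156]
202 ['1.86', '1.48', '1.48', '1.47', '0.00', '1.48', '1.86'] [137  83  59  80  76  87 161]
203 ['1.86', '1.49', '1.48', '1.48', '1.48', '1.86', '1.87'] [161  96  56  80  79 119 170]
204 ['1.85', '1.48', '1.49', '1.48', '1.49', '1.84', '1.85'] [173 114  58  81 104 156 177]
205 ['1.85', '1.84', '1.49', '1.48', '1.84', '1.84', '1.84'] [176 139  74  98 148 174 177]
206 ['1.83', '1.84', '1.83', '1.84', '1.83', '1.83', '1.83'] [178 165 119 144 171 177 175]
207 ['1.83', '1.82', '1.83', '1.83', '1.82', '1.84', '1.83'] [177 175 160 167 176 176 175]
208 ['1.82', '1.82', '1.83', '1.82',
[... 386 characters left out ...]
'] [175 176 175 173 174 175 175]
213 ['1.79', '1.79', '1.78', '1.78', '1.79', '1.79', '1.78'] [174 176 176 173 175 176 175]
214 ['1.79', '1.78', '1.77', '1.79', '1.78', '1.78', '1.77'] [172 173 170 166 166 168 163]
215 ['1.72', '1.72', '1.71', '1.72', '1.71', '1.71', '1.72'] [152 149 138 126 115 111 106]
216 ['1.71', '1.71', '1.71', '1.72', '1.72', '1.73', '1.72'] [98 92 81 69 60 61 69]
217 ['1.71', '1.71', '1.72', '1.71', '1.72', '1.72', '1.72'] [ 56  45  57  65  92 102 118]
218 ['1.50', '1.49', '1.72', '1.55', '1.55', '1.55', '1.56'] [ 40  33  99 128 173 169 167]
219 ['1.50', '1.50', '1.55', '1.55', '1.54', '1.55', '1.54'] [ 37  32 145 172 190 186 183]
[-0.14118949 -0.0952999   1.50323805]
```

Run:
```python
from h import *
s=snapshot('wrist');cv2.imwrite('pics/w1.png',s['image']);print(proj(s,(.567,.2055,.119)),bolt(s),get_obs()['tool_pos'])
```

```text
[322.03044803 265.95957646] (np.int64(556), array([0.5455, 0.2021, 0.1085]), 0.0754, 98.0, 0.0849, 0.0037) [0.56755209 0.20534963 0.12033848]
```

View pics/w1.png

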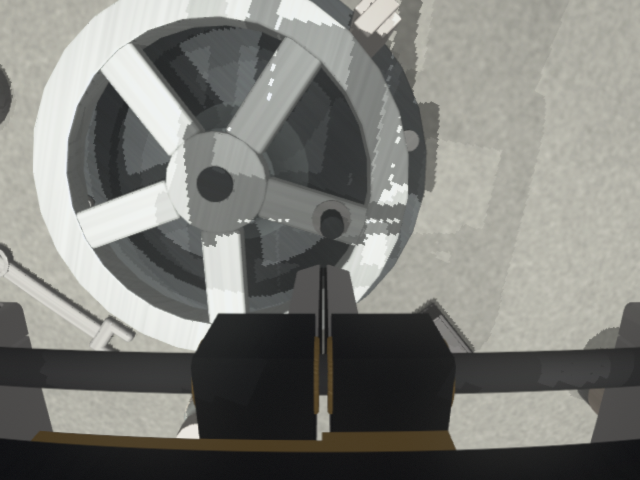

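Wrist view: the fingertips end at (322,266), which matches the projected TCP, and the bolt at (332,225) lies right ahead. The side view still puts the tip about 20 mm higher. I'll check it with range points from both cameras.

Run:
```python
from h import *
o=get_obs()['tool_pos'];print(o)
for n in('wrist','side','top'):
    s=snapshot(n);v,u=np.mgrid[0:480,0:640];z=s['range_z'].ravel()
    K=np.array([[s['fx'],0,s['cx']],[0,s['fy'],s['cy']],[0,0,1]],float)
    q=cv2.undistortPoints(np.c_[u.ravel(),v.ravel()].astype(float)[:,None],K,np.array([s['k1'],0,0,0]))[:,0]
    R=cv2.Rodrigues(np.array(s['rvec']))[0];P=(np.c_[q*z[:,None],z]-np.array(s['tvec']).ravel())@R
    k=(z>0)&(np.hypot(*(P[:,:2]-o[:2]).T)<.03)&(P[:,2]>.112)
    Q=P[k];i=np.argsort(Q[:,2]);print(n,k.sum(),np.round(Q[i[:40:6]],3).tolist())
```

```text
[0.56755209 0.20534963 0.12033848]
wrist 23706 [[0.561, 0.201, 0.144], [0.561, 0.202, 0.144], [0.559, 0.2, 0.145], [0.559, 0.204, 0.145], [0.561, 0.197, 0.146], [0.56, 0.197, 0.146], [0.557, 0.205, 0.146]]
side 778 [[0.548, 0.203, 0.112], [0.559, 0.203, 0.147], [0.557, 0.204, 0.151], [0.555, 0.212, 0.154], [0.559, 0.197, 0.156], [0.563, 0.198, 0.157], [0.571, 0.195, 0.159]]
top 847 [[0.541, 0.194, 0.26], [0.596, 0.212, 0.519], [0.543, 0.202, 0.52], [0.541, 0.202, 0.521], [0.541, 0.2, 0.521], [0.594, 0.204, 0.522], [0.539, 0.198, 0.522]]
```

{"name": "drive_tool", "arguments": {
  "commands": [
    [0,0,0.35,0,0,0],
    [0,0,0.3,0,0,0],
    [0,0,0,0,0,0]
  ]
}}

```text
time: 4.53
tool_pos: [0.565, 0.2044, 0.0898]
ee_rot: [3.141, -0.004, -2.743]
wrist_force: [0.3, 0.5, -0.0]
width: 0.0
finger_force: 0.0
```

```bash
cat >> h.py <<'E'
def tip(s,o,lo):
    v,u=np.mgrid[0:480,0:640];z=s['range_z'].ravel()
    K=np.array([[s['fx'],0,s['cx']],[0,s['fy'],s['cy']],[0,0,1]],float)
    q=cv2.undistortPoints(np.c_[u.ravel(),v.ravel()].astype(float)[:,None],K,np.array([s['k1'],0,0,0]))[:,0]
    R=cv2.Rodrigues(np.array(s['rvec']))[0];P=(np.c_[q*z[:,None],z]-np.array(s['tvec']).ravel())@R
    k=(z>0)&(np.hypot(*(P[:,:2]-o[:2]).T)<.014)&(P[:,2]>lo)
    Q=P[k];i=np.argsort(Q[:,2]);return np.round(Q[i[:40:6]],3).tolist()
E
python3 - <<'E'
from h import *
o=get_obs();print(o['tool_pos'],o['wrist_force'])
for n in('wrist','side'):
    s=snapshot(n);print(n,tip(s,o['tool_pos'],.092))
cv2.imwrite('pics/s2.png',cv2.resize(s['image'][170:280,200:350],None,fx=4,fy=4,interpolation=cv2.INTER_CUBIC))
E
```

```text
[0.56504817 0.20437508 0.08980609] [ 0.30530118  0.48711569 -0.02162957]
wrist [[0.554, 0.205, 0.107], [0.553, 0.206, 0.108], [0.552, 0.207, 0.108], [0.553, 0.202, 0.109], [0.552, 0.203, 0.109], [0.552, 0.204, 0.109], [0.552, 0.201, 0.109]]
side [[0.552, 0.201, 0.102], [0.558, 0.204, 0.121], [0.569, 0.196, 0.124], [0.56, 0.206, 0.126], [0.576, 0.197, 0.128], [0.558, 0.198, 0.129], [0.561, 0.192, 0.131]]
```

View pics/s2.png

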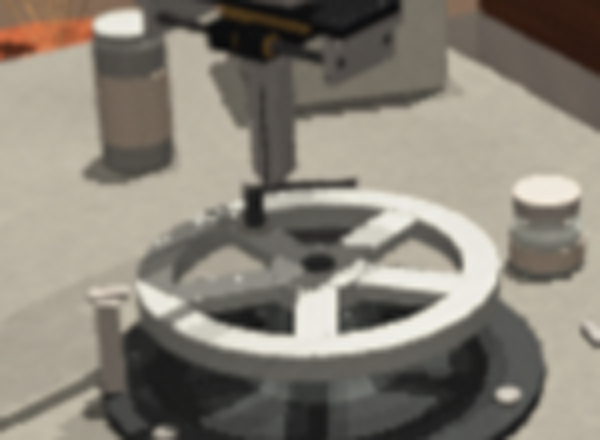

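The tip is at crop (272,183), still above the bolt top at (255,190), and range puts it about 0.025 m above the reported TCP. I'll lower it in small steps and watch the force.

{"name": "drive_tool", "arguments": {
  "commands": [
    [0,0,0.15,0,0,0],
    [0,0,0.1,0,0,0],
    [0,0,0,0,0,0]
  ]
}}

```text
time: 5.0
tool_pos: [0.5662, 0.2047, 0.0818]
ee_rot: [3.141, -0.001, -2.743]
wrist_force: [1.4, 0.5, 0.1]
width: 0.0006
finger_force: 0.0
```

Run:
```python
from h import *
o=get_obs();print(o['tool_pos'],o['wrist_force'])
for n in('wrist','side'):
    s=snapshot(n);print(n,bolt(s),tip(s,o['tool_pos'],.09))
```

```text
[0.56620882 0.20471269 0.081764  ] [1.3831161  0.5162678  0.07314571]
wrist (np.int64(1086), array([0.5474, 0.202 , 0.1088]), 0.075, 96.6, 0.0849, 0.0062) [[0.559, 0.199, 0.105], [0.556, 0.204, 0.106], [0.559, 0.198, 0.106], [0.559, 0.202, 0.107], [0.554, 0.204, 0.107], [0.559, 0.197, 0.107], [0.556, 0.204, 0.108]]
side (np.int64(54), array([0.546 , 0.1994, 0.1077]), 0.0726, 97.9, 0.0866, 0.0088) [[0.554, 0.2, 0.09], [0.569, 0.203, 0.11], [0.559, 0.201, 0.113], [0.573, 0.198, 0.116], [0.557, 0.203, 0.119], [0.554, 0.203, 0.12], [0.568, 0.194, 0.122]]
```

{"name": "drive_tool", "arguments": {
  "commands": [
    [0,0,0.27,0,0,0],
    [0,0,0,0,0,0],
    [0.2,0,0,0,0,0],
    [0.5,0,0,0,0,0],
    [0.85,0,0,0,0,0],
    [0.3,0,-0.8,0,0,0],
    [0,0,-1,0,0,0],
    [0,0,-0.5,0,0,0]
  ]
}}

```text
time: 6.1
tool_pos: [0.4987, 0.176, 0.1667]
ee_rot: [-3.141, 0.004, -2.744]
wrist_force: [1.1, -0.0, 0.4]
width: 0.0004
finger_force: 0.0
```

```bash
cat > look.py <<'E'
from h import *
import sys
for n in sys.argv[1:]:
    o=get_obs();s=snapshot(n);b=bolt(s);print(n,round(o['time'],3),b and (b[0],b[2:]),o['tool_pos'].round(4),o['wrist_force'].round(1))
E
python3 look.py side side top
```

```text
side 6.1 (np.int64(47), (0.0788, 248.7, 0.0871, 0.0038)) [0.4987 0.176  0.1667] [ 1.1 -0.   0.4]
side 6.15 (np.int64(46), (0.0779, 261.8, 0.087, 0.0035)) [0.4999 0.1763 0.1691] [1.6 0.4 1.8]
top 6.2 (np.int64(30), (0.0743, 277.4, 0.0873, 0.024)) [0.4996 0.1763 0.1672] [ 0.6 -0.5  1. ]
```

{"name": "drive_tool", "arguments": {
  "commands": [
    [0.62,-0.55,0,0,0,0],
    [0.62,-0.55,0,0,0,0],
    [0.62,-0.55,0,0,0,0],
    [0,0,0.6,0,0,0],
    [0,0,0.6,0,0,0],
    [0,0,0.6,0,0,0],
    [0,0,0,0,0,0]
  ]
}}

```text
time: 7.12
tool_pos: [0.4523, 0.0861, 0.0878]
ee_rot: [3.139, -0.007, -2.744]
wrist_force: [0.9, 0.3, -0.6]
width: 0.0004
finger_force: 0.0
```

```bash
python3 look.py top side wrist
python3 - <<'E'
from h import *
o=get_obs()
for n in('wrist','side'):
    s=snapshot(n);print(n,tip(s,o['tool_pos'],.092))
E
```

```text
top 7.125 (np.int64(5), (0.0717, 27.8, 0.0872, 0.0486)) [0.4523 0.0861 0.0878] [ 0.9  0.3 -0.6]
side 7.175 (np.int64(5), (0.0761, 185.1, 0.0875, 0.005)) [0.4537 0.0863 0.0897] [ 0.2  0.1 -0.3]
wrist 7.225 None [0.4548 0.0864 0.091 ] [-0.2  0.4  0.9]
wrist [[0.448, 0.084, 0.115], [0.448, 0.083, 0.116], [0.445, 0.088, 0.116], [0.445, 0.087, 0.117], [0.449, 0.082, 0.117], [0.448, 0.083, 0.117], [0.448, 0.08, 0.118]]
side [[0.456, 0.088, 0.116], [0.447, 0.08, 0.122], [0.445, 0.091, 0.123], [0.449, 0.082, 0.126], [0.453, 0.075, 0.128], [0.45, 0.074, 0.129], [0.448, 0.085, 0.13]]
```

{"name": "drive_tool", "arguments": {
  "commands": [
    [0,0,0.3,0,0,0],
    [0,0,0,0,0,0],
    [0,0,0,0,0,0]
  ]
}}

```text
time: 7.75
tool_pos: [0.4552, 0.0864, 0.0793]
ee_rot: [3.141, -0.0, -2.743]
wrist_force: [0.8, 0.2, 0.8]
width: 0.0002
finger_force: 0.0
```

```bash
python3 look.py top top top side side side top top top
```

```text
top 7.75 (np.int64(32), (0.0732, 322.5, 0.0872, 0.0247)) [0.4552 0.0864 0.0793] [0.8 0.2 0.8]
top 7.8 (np.int64(28), (0.0729, 334.6, 0.0874, 0.0185)) [0.4554 0.0864 0.0795] [ 0.9 -0.3  0.1]
top 7.85 (np.int64(34), (0.0722, 347.4, 0.0878, 0.0238)) [0.4555 0.0864 0.0796] [ 0.1  0.5 -0.4]
side 7.9 (np.int64(41), (0.0707, 357.6, 0.0875, 0.004)) [0.4555 0.0864 0.0797] [ 0.3 -0.5  0.1]
side 7.95 (np.int64(40), (0.0711, 10.0, 0.0875, 0.0042)) [0.4555 0.0864 0.0797] [ 0.3  0.2 -1. ]
side 8.0 (np.int64(46), (0.0705, 22.7, 0.0878, 0.0048)) [0.4555 0.0864 0.0797] [-0.7 -0.1 -0.5]
top 8.05 (np.int64(25), (0.0728, 35.7, 0.0874, 0.0192)) [0.4555 0.0864 0.0797] [ 0.2 -0.6  0.1]
top 8.1 (np.int64(33), (0.0737, 46.8, 0.0872, 0.021)) [0.4554 0.0864 0.0796] [-0.1  1.1 -0.2]
top 8.15 (np.int64(31), (0.0732, 58.9, 0.0872, 0.0155)) [0.4554 0.0864 0.0796] [ 0.8 -0.2 -0.7]
```

{"name": "drive_tool", "arguments": {
  "commands": [
    [0,0,0,0,0,0],
    [0,0,0,0,0,0],
    [0,0,0,0,0,0],
    [0,0,0,0,0,0],
    [0,0,0,0,0,0],
    [0,0,0,0,0,0],
    [0,0,0,0,0,0],
    [0,0,0,0,0,0],
    [0,0,0,0,0,0],
    [0,0,0,0,0,0],
    [0,0,0,0,0,0],
    [0,0,0,0,0,0],
    [0,0,0,0,0,0],
    [0,0,0,0,0,0],
    [0,0,0,0,0,0],
    [0,0,0,0,0,0],
    [0,0,0,0,0,0],
    [0,0,0,0,0,0],
    [0,0,0,0,0,0],
    [0,0,0,0,0,0]
  ]
}}

```text
time: 10.7
tool_pos: [0.4553, 0.0864, 0.0795]
ee_rot: [-3.142, 0.0, -2.743]
wrist_force: [-0.7, -0.7, -0.1]
width: 0.0003
finger_force: 0.0
```

{"name": "drive_tool", "arguments": {
  "commands": [
    [0,0,0,0,0,0],
    [0,0,0,0,0,0],
    [0,0,0,0,0,0],
    [0,0,0,0,0,0],
    [0,0,0,0,0,0],
    [0,0,0,0,0,0],
    [0,0,0,0,0,0],
    [0,0,0,0,0,0],
    [0,0,0,0,0,0],
    [0,0,0,0,0,0],
    [0,0,0,0,0,0],
    [0,0,0,0,0,0],
    [0,0,0,0,0,0],
    [0,0,0,0,0,0],
    [0,0,0,0,0,0],
    [0,0,0,0,0,0],
    [0,0,0,0,0,0],
    [0,0,0,0,0,0],
    [0,0,0,0,0,0],
    [0,0,0,0,0,0]
  ]
}}

```text
time: 13.2
tool_pos: [0.4553, 0.0864, 0.0795]
ee_rot: [3.142, 0.0, -2.743]
wrist_force: [0.3, 0.5, 0.4]
width: 0.0004
finger_force: 0.0
```

```bash
python3 look.py top side top side top side top side top side top side
```

```text
top 13.2 (np.int64(30), (0.0748, 263.1, 0.0875, 0.024)) [0.4553 0.0864 0.0795] [0.3 0.5 0.4]
side 13.25 (np.int64(46), (0.0777, 268.9, 0.0875, 0.004)) [0.4553 0.0864 0.0795] [ 0.9 -0.4  0.3]
top 13.3 (np.int64(32), (0.0742, 277.8, 0.0872, 0.0262)) [0.4553 0.0864 0.0795] [-0.3  0.3  0.5]
side 13.35 (np.int64(48), (0.0765, 282.5, 0.0875, 0.0042)) [0.4553 0.0864 0.0795] [ 0.2  0.4 -0.3]
top 13.4 (np.int64(31), (0.0732, 291.0, 0.0874, 0.0347)) [0.4553 0.0864 0.0795] [-0.9  0.2  0.4]
side 13.45 (np.int64(48), (0.0751, 295.4, 0.0876, 0.0038)) [0.4553 0.0864 0.0795] [ 0.4 -0.4 -0.1]
top 13.5 (np.int64(30), (0.0735, 305.0, 0.0874, 0.0236)) [0.4553 0.0864 0.0795] [0.8 0.1 0.4]
side 13.55 (np.int64(44), (0.0734, 308.4, 0.0877, 0.004)) [0.4553 0.0864 0.0795] [-0.3  0.8 -1.1]
top 13.6 (np.int64(31), (0.0742, 318.2, 0.0874, 0.0265)) [0.4553 0.0864 0.0795] [ 0.2 -0.1  0.2]
side 13.65 (np.int64(48), (0.0733, 322.7, 0.0876, 0.0043)) [0.4553 0.0864 0.0795] [0.9 0.4 0.1]
top 13.7 (np.int64(34), (0.0718, 331.5, 0.0875, 0.0228)) [0.4553 0.0864 0.0795] [-0.2 -0.3  0.8]
side 13.75 (np.int64(43), (0.0722, 335.4, 0.0876, 0.0038)) [0.4553 0.0864 0.0795] [ 0.8 -0.   0.3]
```

{"name": "drive_tool", "arguments": {
  "commands": [
    [0,0,0,0,0,0],
    [0,0,0,0,0,0],
    [0,0,0,0,0,0],
    [0,0,0,0,0,0],
    [0,0,0,0,0,0],
    [0,0,0,0,0,0],
    [0,0,0,0,0,0],
    [0,0,0,0,0,0],
    [0,0,0,0,0,0],
    [0,0,0,0,0,0],
    [0,0,0,0,0,0],
    [0,0,0,0,0,0],
    [0,0,0,0,0,0],
    [0,0,0.1,0,0,0],
    [0,0,0.1,0,0,0],
    [0,0,0,0,0,0],
    [0,0,0,0,0,0],
    [0,0,0,0,0,0],
    [0,0,0,0,0,0],
    [0,0,0,0,0,0]
  ]
}}

```text
time: 16.3
tool_pos: [0.4554, 0.0864, 0.0716]
ee_rot: [3.142, 0.0, -2.743]
wrist_force: [-0.6, -0.0, -0.1]
width: 0.0006
finger_force: 0.0
```

```bash
python3 look.py top side top
python3 - <<'E'
from h import *
o=get_obs()
for n in('wrist','side'):
    s=snapshot(n);print(n,tip(s,o['tool_pos'],.088))
E
```

```text
top 16.3 (np.int64(37), (0.0763, 265.8, 0.0874, 0.042)) [0.4554 0.0864 0.0716] [-0.6 -0.  -0.1]
side 16.35 (np.int64(49), (0.0774, 269.5, 0.0875, 0.004)) [0.4554 0.0864 0.0715] [-0.5  0.6  0.7]
top 16.4 (np.int64(30), (0.0763, 275.2, 0.0874, 0.0041)) [0.4553 0.0864 0.0715] [0.7 0.8 0.5]
wrist [[0.445, 0.086, 0.095], [0.447, 0.081, 0.095], [0.448, 0.08, 0.096], [0.447, 0.085, 0.097], [0.448, 0.079, 0.097], [0.445, 0.085, 0.097], [0.447, 0.08, 0.097]]
side [[0.453, 0.095, 0.088], [0.456, 0.09, 0.089], [0.448, 0.084, 0.1], [0.447, 0.076, 0.101], [0.449, 0.08, 0.104], [0.465, 0.078, 0.106], [0.457, 0.074, 0.108]]
```

{"name": "drive_tool", "arguments": {
  "commands": [
    [0,0,0,0,0,0],
    [0,0,0,0,0,0],
    [0,0,0,0,0,0],
    [0,0,0,0,0,0],
    [0,0,0,0,0,0],
    [0,0,0,0,0,0],
    [0,0,0,0,0,0],
    [0,0,0,0,0,0],
    [0,0,0,0,0,0],
    [0,0,0,0,0,0],
    [0,0,0,0,0,0],
    [0,0,0,0,0,0],
    [0,0,0,0,0,0],
    [0,0,0,0,0,0],
    [0,0,0,0,0,0]
  ]
}}

```text
time: 18.42
tool_pos: [0.4553, 0.0864, 0.0715]
ee_rot: [3.142, 0.0, -2.743]
wrist_force: [-0.4, 0.9, 0.1]
width: 0.0005
finger_force: 0.0
```

```bash
python3 look.py top side top side
```

```text
top 18.425 (np.int64(37), (0.0729, 86.1, 0.0873, 0.0409)) [0.4553 0.0864 0.0715] [-0.4  0.9  0.1]
side 18.475 (np.int64(6), (0.076, 96.3, 0.0874, 0.0024)) [0.4553 0.0864 0.0715] [-0.2  0.5 -0.1]
top 18.525 (np.int64(38), (0.0726, 94.2, 0.0871, 0.0415)) [0.4553 0.0864 0.0715] [0.2 0.8 0.3]
side 18.575 (np.int64(29), (0.075, 102.1, 0.0876, 0.0038)) [0.4553 0.0864 0.0715] [ 0.1  0.2 -0.9]
```

{"name": "drive_tool", "arguments": {
  "commands": [
    [0,0,0,0,0,0],
    [0,0,0,0,0,0],
    [0,0,0,0,0,0],
    [0,0,0,0,0,0],
    [0,0,0,0,0,0],
    [0,0,0.3,0,0,0],
    [0,0,0,0,0,0]
  ]
}}

```text
time: 19.5
tool_pos: [0.4568, 0.0861, 0.062]
ee_rot: [-3.14, 0.003, -2.743]
wrist_force: [-3.6, -0.3, 11.9]
width: 0.0006
finger_force: 5.9
```

```bash
python3 look.py side top wrist
```

```text
side 19.5 None [0.4568 0.0861 0.062 ] [-3.6 -0.3 11.9]
top 19.55 None [0.4568 0.0862 0.062 ] [-2.  -0.7 11.1]
wrist 19.6 (np.int64(186), (0.0811, 149.3, 0.0848, 0.003)) [0.4568 0.0862 0.062 ] [-0.8 -1.  11.4]
```

```bash
python3 look.py wrist
python3 - <<'E'
from h import *
s=snapshot('wrist');w=s['image'];print(proj(s,(*(HUB+.125*np.array([np.cos(np.radians(PA)),np.sin(np.radians(PA))])),.082)),proj(s,(*HUB,.088)))
b=bolt(s);print(b,proj(s,b[1]))
t=snapshot('top');np.save('top1.npy',t,allow_pickle=True)
a=cv2.resize(t['image'][185:315,190:330],(431,400),interpolation=cv2.INTER_CUBIC);w=cv2.resize(w,(360,270));c=np.zeros((400,791,3),np.uint8);c[:,:431]=a;c[:270,431:]=w;cv2.imwrite('pics/e.png',c)
E
```

```text
wrist 19.65 (np.int64(186), (0.0812, 149.4, 0.0848, 0.003)) [0.4568 0.0862 0.062 ] [-3.2 -0.9 11.5]
[486.6913433  310.98631966] [320.96262905 459.35882315]
(np.int64(187), array([0.4863, 0.1689, 0.1088]), 0.0811, 149.3, 0.0848, 0.003) [454.7334888  414.25158112]
```

View pics/e.png

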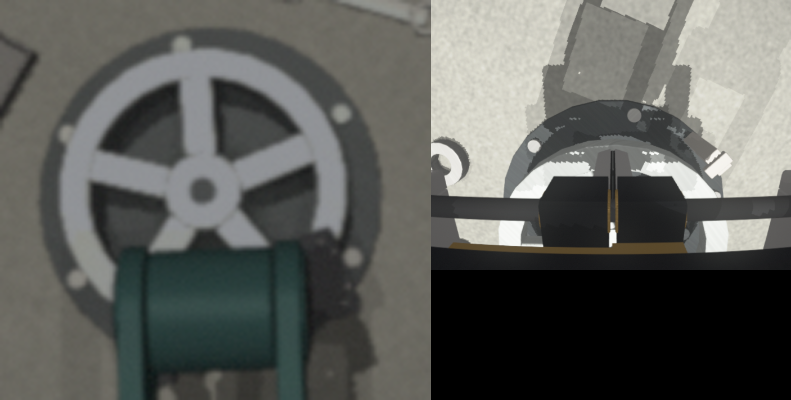

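Top crop: the spokes sit at about 4° + 72°k, so the pulley has stopped with the bolt about 8–9° short of the pointer (top crop hub (203,190); wrist view shows the pointer post at (717,160)). That is inside tolerance, but a small nudge will centre it better. The pressed finger will drag it gently, then lift.

{"name": "drive_tool", "arguments": {
  "commands": [
    [0,-0.08,0,0,0,0],
    [0,-0.08,0,0,0,0],
    [0,-0.08,0,0,0,0],
    [0,-0.08,0,0,0,0],
    [0,0,0,0,0,0],
    [0,0,0,0,0,0],
    [0,0,0,0,0,0]
  ]
}}

```text
time: 20.68
tool_pos: [0.4628, 0.0748, 0.062]
ee_rot: [-3.14, 0.006, -2.743]
wrist_force: [-0.1, 0.4, 9.7]
width: 0.0006
finger_force: 4.9
```

```bash
python3 look.py wrist
```

```text
wrist 20.675 (np.int64(421), (0.0774, 156.9, 0.0848, 0.0032)) [0.4628 0.0748 0.062 ] [-0.1  0.4  9.7]
```

{"name": "drive_tool", "arguments": {
  "commands": [
    [0,0,-0.3,0,0,0],
    [0,0,-0.8,0,0,0],
    [0,0,-1,0,0,0],
    [0,0,-1,0,0,0],
    [0.8,0,0,0,0,0],
    [0.9,0,0,0,0,0],
    [0.9,0,0,0,0,0],
    [0.5,0,0,0,0,0],
    [0,0,0,0,0,0],
    [0,0,0,0,0,0]
  ]
}}

```text
time: 21.98
tool_pos: [0.3464, 0.0267, 0.1833]
ee_rot: [3.141, 0.0, -2.743]
wrist_force: [0.8, -0.0, 0.3]
width: 0.0004
finger_force: 0.0
```

```bash
python3 look.py side wrist top side
python3 - <<'E'
from h import *
t=snapshot('top');a=cv2.resize(t['image'][185:315,190:330],None,fx=4,fy=4,interpolation=cv2.INTER_CUBIC);cv2.imwrite('pics/f.png',a)
E
```

```text
side 21.975 (np.int64(42), (0.0771, 159.1, 0.0852, 0.004)) [0.3464 0.0267 0.1833] [ 0.8 -0.   0.3]
wrist 22.025 None [0.3465 0.0267 0.1833] [-0.   1.1  0.2]
top 22.075 (np.int64(31), (0.0757, 156.9, 0.0849, 0.0338)) [0.3465 0.0268 0.1832] [ 0.4  0.5 -0.1]
side 22.125 (np.int64(41), (0.0776, 158.4, 0.0851, 0.0038)) [0.3464 0.0267 0.1832] [-0.   0.2  0.2]
```

View pics/f.png

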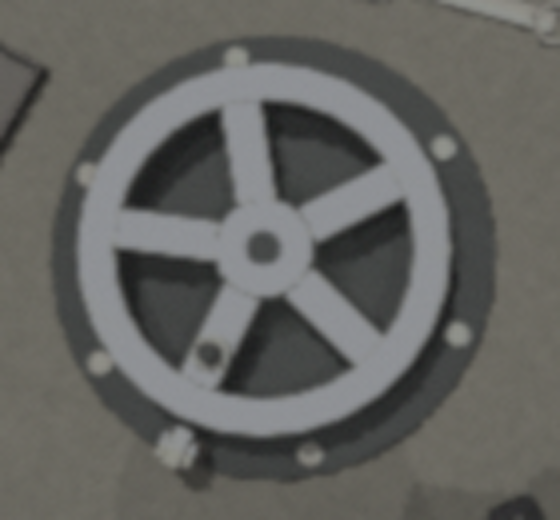

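The bolt at crop (210,354) points at the pointer at (178,445). It is still and within about 3°, and the hand is clear.

```bash
python3 -c "
from bench import close_job
print(close_job())"
```

```text
the job is handed in; nothing more can be done
None
```

I flicked the pulley, it ran untouched for well over two turns, and I braked it by fingertip. A small nudge of about 7° then left the bolt within about 3° of the pointer, with the hand clear and the job handed in at about 22 s (no verdict was returned).

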